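# Set out a dosing station in the water laboratory

### The job

Set out the dosing station on the dark bench mat: the brown bottle with the blue cap stands in the middle of the blue coaster, the white jar with the yellow lid in the middle of the yellow coaster, and the white beaker on the mat midway between the two coasters, in line with them, closed with the orange cover centred on its rim. The purple test-strip box stands upright on the mat directly behind the beaker (on the side away from the robot), a finger's width or so off it and wholly on the mat, its long side parallel to the row. Leave the red-capped bottle and the pen pot where they are, and knock nothing over.

Things in the scene. Friction and masses are not known exactly. Their poses are not given: they have to be found in the camera images.
- alum_center (a point): Brown reagent bottle with a blue cap, loose, about 0.18 kg: 58 mm tall straight body of 56 mm diameter (brown, with a white paper band), a narrower neck above it and a blue screw cap of 40 mm diameter; 90 mm tall in all. This point is on its axis, half-way up (45 mm above its foot); z points up along the bottle.
- lime_center (a point): Squat white jar with a yellow lid, loose, about 0.14 kg: body 58 mm in diameter, lid 60 mm in diameter and 16 mm high (the top 16 mm), 70 mm tall in all. This point is on its axis, half-way up (35 mm above its foot); z points up.
- beaker_center (a point): Empty white plastic beaker, loose, about 0.09 kg: straight round wall, 62 mm outer diameter, wall 3 mm, 75 mm tall, open at the top. This point is on its axis, half-way up (37.5 mm above its foot and below its rim); z points up.
- cover_center (a point): Orange round cover for the beaker, loose, about 0.05 kg: a flat disc 80 mm in diameter and 5 mm thick, with a black upright round knob 20 mm in diameter and 30 mm high in its middle, by which it is taken; 35 mm tall in all. It lies flat on the beaker's rim, with no lip. This point is on its axis, half-way up (17.5 mm above the disc's underside); z points up along the knob.
- strips_center (a point): Purple box of test strips with a white band, loose, about 0.07 kg: 30 mm along its x, 56 mm along its y (long side), 60 mm tall (z, up). It starts upright. This point is its centre (30 mm above its foot).
- mat: Dark rubber bench mat with a thin grey border line, fixed, 160 mm along its x (pointing away from the robot), 300 mm along its y (to the robot's left), 4 mm thick; origin at the centre of its underside, z up. It lies turned by up to 0.2 rad. The two coasters lie on it at x = -35 mm, y = +105 mm and -105 mm of its frame, which colour at which end varies; the middle of the row is at x = -35 mm, y = 0.
- coaster_blue: Blue round coaster fixed on the mat, 76 mm in diameter, 3 mm thick; origin at the centre of its underside, which is 4 mm above the bench. Its top is 7 mm above the bench.
- coaster_yellow: Yellow round coaster fixed on the mat, 76 mm in diameter, 3 mm thick; origin at the centre of its underside, which is 4 mm above the bench. Its top is 7 mm above the bench.
- redcap_center (a point): A second brown bottle, with a red cap, to the right of the mat, to be left alone: 58 mm tall straight body of 56 mm diameter (brown, with a white paper band), a narrower neck above it and a red screw cap of 40 mm diameter; 90 mm tall in all. This point is on its axis, half-way up (45 mm above its foot); z points up along the bottle.
- penpot_center (a point): Blue pen pot with three pens in it, to the left of the mat, to be left alone: 72 mm in diameter, 90 mm tall, pens to 140 mm. This point is on its axis, 45 mm above its foot.
Not all that is in view belongs to the job. Of the things like the part that bears strips_center, leave any that is green or turquoise; of the rest the smaller one is meant.

How it is judged:
At the end, for the whole second after the job is handed in: Bottle and jar upright on their coasters within 12 mm of centre; beaker on the mat within 15 mm of the row's middle each way; cover flat on its rim within 9 mm; box upright on the mat, 47 to 103 mm behind the row, within 22 mm sideways, parallel within 0.25 rad; all released, at rest (horizontal distance between alum_center and coaster_blue below 0.012 m and z of alum_center in the frame of coaster_blue between 0.043 and 0.053 m and horizontal distance between lime_center and coaster_yellow below 0.012 m and z of lime_center in the frame of coaster_yellow between 0.033 and 0.043 m and x of beaker_center in the frame of mat between -0.05 and -0.02 m and y of beaker_center in the frame of mat between -0.015 and 0.015 m and z of beaker_center in the frame of mat between 0.0365 and 0.0465 m and x of strips_center in the frame of mat between 0.012 and 0.068 m and y of strips_center in the frame of mat between -0.022 and 0.022 m and z of strips_center in the frame of mat between 0.029 and 0.039 m and angle between the y axis of strips_center and the y axis of mat, either way round below 0.25 rad and horizontal distance between cover_center and beaker_center below 0.009 m and z of cover_center in the frame of beaker_center between 0.05 and 0.06 m and angle between each of alum_center, lime_center, beaker_center, cover_center, strips_center's own z axis and vertical below 0.08 rad and linear speed of each of alum, lime, beaker, cover, strips below 0.02 m/s); the robot touches nothing.
It fails at once if the red-capped bottle is moved by more than 25 mm (distance of redcap_center from where it was at the start of the episode above 0.025 m).
It fails at once if the pen pot is moved by more than 25 mm (distance of penpot_center from where it was at the start of the episode above 0.025 m).
It fails at once if something is knocked over (tilted by more than 0.9 rad) (angle between any of alum_center, lime_center, beaker_center, cover_center, strips_center, redcap_center, penpot_center's own z axis and vertical above 0.9 rad).
It also fails if it takes over 138 s, if anything falls off the work surface, if the arm or the gripper's body presses on something with over 40 N, if the wrist force passes 120 N, or if a joint passes its speed limit or range.

### The arm

A 6-joint arm with a two-finger parallel gripper is mounted at the origin on the work surface. World frame = base frame: x ahead of the robot, y to its left, z up, the work surface at z = 0. Lengths are in m, angles in rad, forces in N, time in s.
With the tool pointing down it reaches from about 0.25 to 0.725 m from the base axis. Payload 4 kg.
Tool frame: the origin (TCP) lies midway between the tips of the shut fingers; the grasp point (between the pads) lies 19 mm behind it; z points along the fingers, y is the line along which they close (so a half turn about z gives the same grasp; the last joint's range is limited). The gripper opens to 85 mm and grips with 20 to 120 N. Pads are 22 mm wide; open, the fingers measure 114 mm over their backs; the gripper's body (76 mm by 85 mm) begins 54 mm behind the grasp point. The pads swing forward as they close: fully open they stand 13 mm farther back than shut.
Start: joints at [-1.162, 0.241, 0.005, 1.335, 0, 1.571], TCP at [0.199, -0.459, 0.231] pointing down, gripper open.
Joint ranges: [-2.72, 2.72], [-1.05, 1.87], [-1.09, 1.28], [-1.99, 2.15], [-1.42, 1.44], [-3.14, 3.14]. Speed limits (rad/s): [2.79, 2.79, 3.14, 3.14, 3.14, 3.14].

### API

Orientations are given as a unit quaternion [x, y, z, w].
In Python, from workcell import bot gives the robot as it stands.
- The arm moves only by the tool play_rows, never from a script. Its argument "moves" is a list of rows, each a list of 3 entries, a list of its own where there are three numbers: the opening, from -1 (shut) to 1 (fully open), then the shift along the tool's x, y, z in cm, then the turn, a rotation vector about the tool's x, y, z in rad. A call has 1 to 12 rows; each row shifts and turns the commanded pose from where the row before left it, along the tool's axes as they then stand; what a row does not reach is not made up. A row lasts 1/12 s, in which the tool goes at most 41.7 mm and 7.16 degrees, less where a joint would pass 70% of its speed; a pose out of reach is approached as far as the arm can. A call is refused whole if a number of a shift passes 4.17 or a number of a turn 0.125, either way. A call with a gripper value outside its range is refused whole. The fingers move at their own pace and stop on an object; the grip force is fixed at half the most. Time passes only in rows, so rows that do not move let the fingers close. It gives the time, the measured TCP pose, the force and the opening at its end, in the units of the state.
- bot.get_obs(): the state, without advancing time (a new reading comes with each control period).
- bot.camera(name): name is "scene" or "top" or "wrist"; returns (picture, depth): 420x560x3 uint8, red, green, blue; 420x560 float32, m along the optical axis (not along the pixel's ray), 0 where there is no reading.
- bot.camera_info(name): a dict with "K" (3x3 intrinsics, pixels), "world_from_camera" (4x4, takes a point from camera to world coordinates); the wrist camera has in their place "T_tool_cam" (4x4, takes a point from camera to tool coordinates, whose origin is the TCP and whose axes are the flange's). Camera axes: x right, y up, looking along -z (the intrinsics and any distortion apply to the point x, -y, -z); pixel columns grow to the right and rows downward; lengths in m; the calibration is good to about 2 mm. A picture is of the moment at which its call begins: read the wrist's pose just before it. camera_info takes no time and is no camera call.
- bot.job_done(): hands the job in, once; it reports no verdict.
The state is a dict: "clock": time; "joint_pos": joint angles; "joint_vel": joint speeds; "tau": joint torques, N m; "eef_pos": TCP position; "tool_rot": TCP orientation; "ft_force": force on the tool from outside, world axes, zero at the start; "ft_torque": the same for the moment, N m; "grip_width": finger opening in m.
Only numpy, scipy, OpenCV 4.12 (cv2) and the standard library are available. Lean on these libraries where they do the work, as an engineer would, in place of code of your own. Each camera call takes 0.05 s, during which the arm holds its last target. There are 200 camera calls.

## Working session

There is one attempt and no reset: what is moved stays moved. The work goes in short steps, Python scripts to look and compute and a tool call to move; the robot and the scene stay as the last step left them, time stands still between calls to the robot, and variables do not carry over. Pictures are saved under pics/ and viewed, on a budget of 14 in all, crops included, one or two more only if the job needs it, and the job is handed in when it is done.

Besides the shell and the picture viewer there is one more tool, called as name(argument=value, ...), one argument or row to a line, values as JSON. play_rows: Moves the arm, as the interface text tells. Its arguments: {"type":"object","properties":{"moves":{"type":"array"}},"required":["moves"]}

```bash
mkdir -p pics; ls; cat > h.py <<'E'
import numpy as np,cv2
from workcell import bot
def save(n,f):
    p,d=bot.camera(n); cv2.imwrite(f'pics/{f}.png',p[:,:,::-1]); np.save(f'pics/{f}.npy',d); return p,d
def world(n,d,T=None):
    i=bot.camera_info(n);K=np.array(i['K']);
    if T is None:T=np.array(i['world_from_camera'])
    v,u=np.mgrid[:d.shape[0],:d.shape[1]]
    P=np.stack([(u-K[0,2])/K[0,0]*d,-(v-K[1,2])/K[1,1]*d,-d],-1)
    return P@T[:3,:3].T+T[:3,3]
E
python3 - <<'E'
from h import *
for n in('top','scene'):
    save(n,n+'0'); print(bot.camera_info(n))
print(bot.get_obs()); print(bot.camera_info('wrist'))
E
```

```text
pics
{'K': array([[402.53049709,   0.        , 273.76925667],
       [  0.        , 402.53049709, 208.75942014],
       [  0.        ,   0.        ,   1.        ]]), 'world_from_camera': array([[-0.01821906,  0.99635132, -0.08337934,  0.39790832],
       [-0.99955449, -0.02012234, -0.02204356,  0.00313382],
       [-0.02364092,  0.08294058,  0.99627404,  1.27121798],
       [ 0.        ,  0.        ,  0.        ,  1.        ]])}
{'K': array([[533.06960044,   0.        , 276.45083368],
       [  0.        , 533.06960044, 213.06213993],
       [  0.        ,   0.        ,   1.        ]]), 'world_from_camera': array([[ 0.26656522, -0.81175535,  0.51961163,  1.26714592],
       [ 0.96379926,  0.22124463, -0.14880123, -0.2103273 ],
       [ 0.00582892,  0.54046653,  0.84134532,  1.33281736],
       [ 0.        ,  0.        ,  0.        ,  1.        ]])}
{'clock': 0.1, 'joint_pos': array([-1.16201694e+00,  2.41329141e-01,  3.86256822e-03,  1.33518510e+00,
       -1.96884907e-05,  1.57079609e+00]), 'joint_vel': array([ 0.00239278, -0.00049617,  0.00344498,  0.00073664, -0.00055664,
        
[... 259 characters left out ...]
996e-04, -9.06367191e-04]), 'ft_force': array([-0.59128174, -0.17514715,  0.5648292 ]), 'ft_torque': array([-0.01210372,  0.04098555,  0.00967547]), 'grip_width': 0.08519422218723034}
{'K': array([[315.30671536,   0.        , 281.11763564],
       [  0.        , 315.30671536, 209.03159771],
       [  0.        ,   0.        ,   1.        ]]), 'T_tool_cam': array([[ 1.65929321e-05,  9.56322078e-01,  2.92315040e-01,
         7.47017582e-02],
       [ 9.99999910e-01,  1.07850740e-04, -4.09602510e-04,
         1.08022047e-03],
       [-4.23238316e-04,  2.92315021e-01, -9.56321990e-01,
        -1.41770414e-01],
       [ 0.00000000e+00,  0.00000000e+00,  0.00000000e+00,
         1.00000000e+00]])}
```

View pics/top0.png

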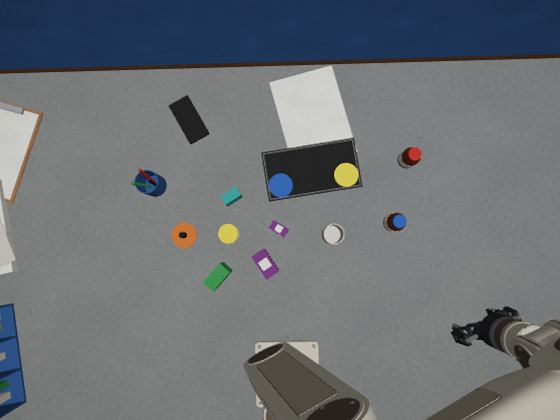

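View pics/scene0.png

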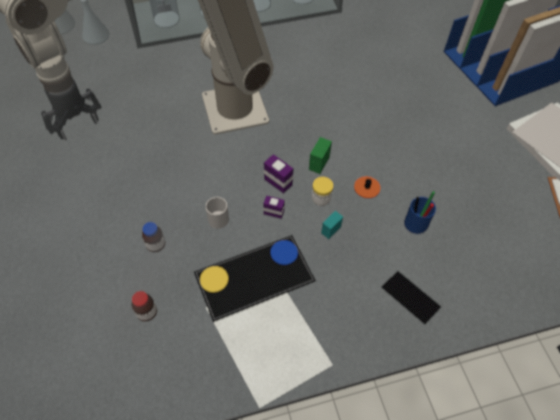

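Candidates for the box (top picture): small purple (279,229), big purple (265,264), turquoise (231,197), green (217,276). By the description it is the smaller purple one. For the bottle: blue cap (397,222), not red (411,157). I'll check the crop and measure.

```bash
python3 - <<'E'
from h import *
p=cv2.imread('pics/top0.png'); d=np.load('pics/top0.npy'); W=world('top',d)
hsv=cv2.cvtColor(p,cv2.COLOR_BGR2HSV)
c=p[120:300,150:430]; cv2.imwrite('pics/crop1.png',cv2.resize(c,(784,504),interpolation=cv2.INTER_CUBIC))
def blob(name,m,x0,x1,y0,y1):
    k=np.zeros(m.shape,bool);k[y0:y1,x0:x1]=True
    k&=m; q=W[k]; z=q[:,2]; 
    zt=np.percentile(z,90); t=q[z>zt-.008]
    r=cv2.minAreaRect((t[:,:2]*1000).astype(np.float32))
    print(name,len(q),'ztop',zt.round(4),'mean',t.mean(0).round(4),'rect',np.round(r[0],1),np.round(r[1],1),round(r[2],1))
H,S,V=hsv[...,0],hsv[...,1],hsv[...,2]; z=W[...,2]
blue=(H>95)&(H<125)&(S>150);yel=(H>20)&(H<35)&(S>150);pur=z>.025
blob('bluecoaster',blue&(z<.02),262,300,165,205)
blob('yelcoaster',yel&(z<.02),325,365,155,195)
blob('alumcap',blue&(z>.06),380,415,205,240)
blob('redcap',(z>.06),395,430,140,175)
blob('limelid',yel&(z>.04),210,245,215,250)
blob('beaker',z>.055,315,350,215,250)
blob('cover',(H>5)&(H<18)&(S>150)&(z<.02),165,205,215,255)
blob('knob',z>.022,165,205,215,255)
blob('strips',pur,265,292,217,243)
blob('bigpurple',pur,247,282,243,285)
blob('turq',pur,215,246,182,212)
blob('green',pur,200,235,258,295)
blob('penpot',pur&(z<.1),130,172,160,202)
blob('mat',(V<60)&(z<.012)|((blue|yel)&(z<.02)),258,366,135,205)
print('phone z',W[120,188],'paper',W[110,310])
E
```

```text
bluecoaster 461 ztop 0.0111 mean [0.5792 0.0086 0.008 ] rect [580.6   8.4] [73.1 74.1] 89.3
yelcoaster 444 ztop 0.0107 mean [ 0.6085 -0.1979  0.0078] rect [ 609.4 -197.5] [73.5 73.3] 6.0
alumcap 146 ztop 0.0935 mean [ 0.4535 -0.3329  0.0992] rect [ 435.9 -174.4] [ 36.5 361.3] 6.3
redcap 275 ztop 0.0926 mean [ 0.6443 -0.3757  0.1281] rect [ 539.1 -196.5] [ 39.1 487.6] 30.7
limelid 281 ztop 0.0738 mean [0.4272 0.168  0.071 ] rect [427.1 167.9] [54.6 50.8] 89.0
beaker 100 ztop 0.079 mean [ 0.4215 -0.1355  0.1449] rect [424.5 -86. ] [176.4  59.3] 88.1
cover 440 ztop 0.0094 mean [0.4268 0.3156 0.0064] rect [427.4 315.8] [76.  76.9] 10.8
knob 46 ztop 1.2712 mean [0.3979 0.0031 1.2712] rect [397.9   3.1] [0. 0.] 0.0
strips 195 ztop 0.0641 mean [0.4402 0.0176 0.0939] rect [436.8  14.2] [71.3 38.2] 44.1
bigpurple 441 ztop 0.0906 mean [0.3378 0.0596 0.0992] rect [353.1  35.3] [ 80.6 102.4] 32.6
turq 221 ztop 0.0639 mean [0.5421 0.1604 0.0742] rect [468.3  99.5] [231.5  58.6] 39.6
green 414 ztop 0.0843 mean [0.3026 0.2014 0.095 ] rect [350.3 127.6] [ 55.6 260.6] 33.0
penpot 421 ztop 0.0911 mean [0.5853 0.4077 0.0895] rect [587.7 409.1] [70.3 70.3] 14.4
mat 3949 ztop 0.0091 mean [ 0.6267 -0.0889  0.0059] rect [628.  -89.8] [157.3 297.1] 7.9
phone z [0.79475957 0.30124603 0.01335008] paper [ 8.22114822e-01 -9.16205428e-02 -7.25982379e-04]
```

View pics/crop1.png

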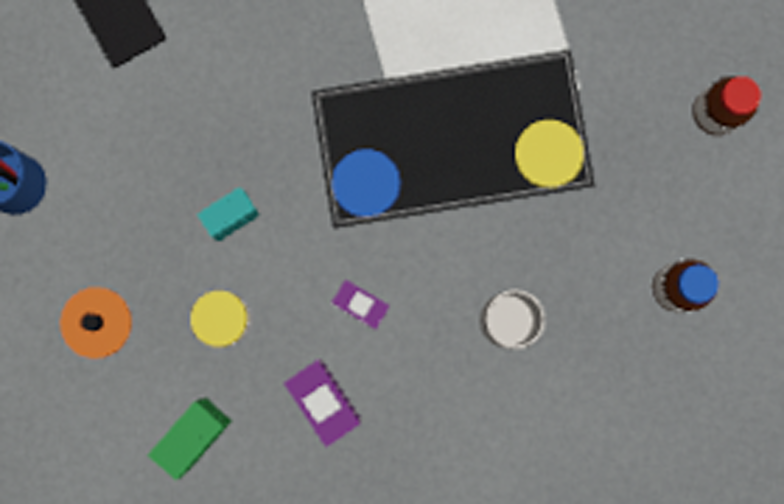

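The crop confirms it: the small purple box with a white label at crop (360,304) is the target. The large purple one at (322,403), the turquoise and the green are left. The blue-capped bottle is at (692,285) and red is separate. I'll refine the few numbers spoiled by missing depth and then move.

```bash
cat >> h.py <<'E'
def plan(x,y,z,phi=None):
    o=bot.get_obs();q=o['tool_rot'];p=np.array(o['eef_pos'])*1000
    ph=2*np.arctan2(q[1],q[0]);d=np.array([x,y,z])-p;c,s=np.cos(ph),np.sin(ph)
    print('tcp',p.round(1),'phi',round(ph,3),'shift cm',np.round([(c*d[0]+s*d[1])/10,(s*d[0]-c*d[1])/10,-d[2]/10],2),'turn',None if phi is None else round(ph-phi,3),'w',round(o['grip_width'],4),'F',np.round(o['ft_force'],1),'t',o['clock'])
E
python3 - <<'E'
from h import *
p=cv2.imread('pics/top0.png'); d=np.load('pics/top0.npy'); W=world('top',d)
H,S,V=cv2.split(cv2.cvtColor(p,cv2.COLOR_BGR2HSV)); z=W[...,2]
for n,(lo,hi),b in [('alum',(.08,.11),(380,415,205,240)),('red',(.08,.11),(395,430,140,175)),('beaker',(.065,.09),(315,350,215,250)),('knob',(.025,.05),(165,205,215,255)),('strips',(.05,.075),(265,292,217,243)),('bigpur',(.07,.11),(247,282,243,285)),('lime',(.06,.085),(210,245,215,250))]:
    k=np.zeros(z.shape,bool);k[b[2]:b[3],b[0]:b[1]]=1;k&=(z>lo)&(z<hi)
    t=W[k];r=cv2.minAreaRect((t[:,:2]*1000).astype(np.float32));print(n,len(t),np.median(t,0).round(4),np.round(r[0],1),np.round(r[1],1),round(r[2],1))
    if n=='strips':
        e,v=np.linalg.eigh(np.cov(t[:,:2].T));print('long axis',v[:,1],np.sqrt(12*e))
plan(436,14,150,0)
E
```

```text
alum 155 [ 0.454  -0.3347  0.0903] [ 455.1 -335.2] [36.8 38.1] 89.3
red 156 [ 0.6526 -0.388   0.09  ] [ 652.8 -388.3] [38.7 39.9] 66.9
beaker 81 [ 0.4249 -0.1458  0.0744] [ 422.6 -144.5] [59.5 59.1] 88.8
knob 35 [0.4289 0.3156 0.0345] [427.6 317. ] [15.5 19.3] 0.4
strips 187 [0.4409 0.0183 0.0613] [441.1  18.3] [55.8 29.9] 58.0
long axis [0.52753473 0.84953346] [0.03027037 0.05593423]
bigpur 421 [0.3382 0.0604 0.0875] [337.1  60.4] [80.6 43.6] 32.8
lime 317 [0.4284 0.1703 0.071 ] [427.1 169.3] [57.3 56.8] 88.6
tcp [ 198.5 -458.3  230.5] phi 0.409 shift cm [ 40.56 -33.9    8.05] turn 0.409 w 0.0852 F [-0.6 -0.2  0.6] t 0.1
```

play_rows(
  moves=[
    [1,[2.57,-2.13,0.2],[0,0,0]],
    [1,[2.57,-2.13,0.2],[0,0,0]],
    [1,[2.57,-2.13,0.2],[0,0,0]],
    [1,[2.57,-2.13,0.2],[0,0,0]],
    [1,[2.57,-2.13,0.2],[0,0,0]],
    [1,[2.57,-2.13,0.2],[0,0,0]],
    [1,[2.57,-2.13,0.2],[0,0,0]],
    [1,[2.57,-2.13,0.2],[0,0,0]],
    [1,[2.57,-2.13,0.2],[0,0,0]],
    [1,[2.57,-2.13,0.2],[0,0,0]],
    [1,[2.57,-2.13,0.2],[0,0,0]],
    [1,[2.57,-2.13,0.2],[0,0,0]],
  ],
)

```text
clock: 1.1
eef_pos: [0.3803, -0.1, 0.207]
tool_rot: [0.979, 0.203, -0.0, -0.0]
ft_force: [1.5, -0.0, -0.4]
grip_width: 0.0852
```

play_rows(
  moves=[
    [1,[2.57,-2.13,0.2],[0,0,0]],
    [1,[2.57,-2.13,0.2],[0,0,0]],
    [1,[2.57,-2.13,0.2],[0,0,0]],
    [1,[2.57,-2.13,0],[0,0,0]],
    [1,[0,0,0],[0,0,-0.101]],
    [1,[0,0,0],[0,0,-0.101]],
    [1,[0,0,0],[0,0,-0.101]],
    [1,[0,0,0],[0,0,-0.101]],
    [1,[0,0,0],[0,0,-0.101]],
    [1,[0,0,0],[0,0,-0.101]],
    [1,[0,0,0],[0,0,0]],
    [1,[0,0,0],[0,0,0]],
  ],
)

```text
clock: 2.1
eef_pos: [0.4403, 0.0174, 0.201]
tool_rot: [0.875, 0.485, -0.0, -0.0]
ft_force: [0.4, 0.4, 0.1]
grip_width: 0.0854
```

```bash
cat >> h.py <<'E'
from scipy.spatial.transform import Rotation as R
def wrist(f):
    o=bot.get_obs();T=np.eye(4);T[:3,:3]=R.from_quat(o['tool_rot']).as_matrix();T[:3,3]=o['eef_pos']
    p,d=save('wrist',f);return p,d,world('wrist',d,T@np.array(bot.camera_info('wrist')['T_tool_cam']))
E
python3 - <<'E'
from h import *
plan(441,18,20,1.015)
p,d,W=wrist('w1');z=W[...,2]
k=(z>.05)&(z<.07)&(np.hypot(W[...,0]-.441,W[...,1]-.018)<.05);t=W[k]
r=cv2.minAreaRect((t[:,:2]*1000).astype(np.float32));print(len(t),t.mean(0),r)
E
```

```text
tcp [440.3  17.4 201. ] phi 1.012 shift cm [ 0.09  0.03 18.1 ] turn -0.003 w 0.0854 F [0.4 0.4 0.1] t 2.1
1930 [0.44176438 0.01573734 0.05923506] ((440.919921875, 14.553937911987305), (57.01332092285156, 29.69355583190918), 58.58563995361328)
```

View pics/w1.png

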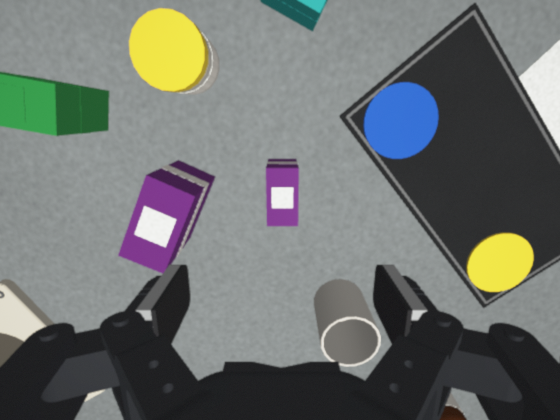

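The box is at (282,195), aligned upright between the fingers, matching the top measurement within 3 mm. I'll descend and grip it.

play_rows(
  moves=[
    [1,[-0.1,0.1,2.3],[0,0,0]],
    [1,[0,0,2.5],[0,0,0]],
    [1,[0,0,2.5],[0,0,0]],
    [1,[0,0,2.5],[0,0,0]],
    [1,[0,0,2.5],[0,0,0]],
    [1,[0,0,2],[0,0,0]],
    [1,[0,0,2],[0,0,0]],
    [1,[0,0,2],[0,0,0]],
    [1,[0,0,0],[0,0,0]],
    [-1,[0,0,0],[0,0,0]],
    [-1,[0,0,0],[0,0,0]],
    [-1,[0,0,0],[0,0,0]],
  ],
)

```text
clock: 3.15
eef_pos: [0.4421, 0.0161, 0.0196]
tool_rot: [0.874, 0.486, 0.001, 0.0]
ft_force: [-0.5, 1.3, 0.6]
grip_width: 0.0516
```

play_rows(
  moves=[
    [-1,[0,0,0],[0,0,0]],
    [-1,[0,0,0],[0,0,0]],
    [-1,[0,0,0],[0,0,0]],
    [-1,[0,0,0],[0,0,0]],
    [-1,[0,0,0],[0,0,0]],
    [-1,[0,0,0],[0,0,0]],
  ],
)

```text
clock: 3.65
eef_pos: [0.4421, 0.0161, 0.0196]
tool_rot: [0.874, 0.486, 0.001, 0.001]
ft_force: [-0.5, 0.3, 6.0]
grip_width: 0.0294
```

```bash
python3 - <<'E'
from h import *
plan(659,-85.5,22,1.711)
o=bot.get_obs();T=np.eye(4)
# cross-check from w1 picture (pose of that time)
d=np.load('pics/w1.npy');p=cv2.imread('pics/w1.png')
T[:3,:3]=R.from_quat([.8748,.4845,0,0]).as_matrix();T[:3,3]=[.4403,.0174,.201]
W=world('wrist',d,T@np.array(bot.camera_info('wrist')['T_tool_cam']))
H,S,V=cv2.split(cv2.cvtColor(p,cv2.COLOR_BGR2HSV));z=W[...,2]
for n,m in (('blue',(H>95)&(H<125)&(S>120)&(z<.02)),('yel',(H>20)&(H<35)&(S>120)&(z<.02)&(W[...,0]>.5)),('lime',(H>20)&(H<35)&(S>120)&(z>.05)&(z<.09))):
    t=W[m];r=cv2.minEnclosingCircle((t[:,:2]*1000).astype(np.float32));print(n,len(t),t.mean(0).round(4),r)
E
```

```text
tcp [442.1  16.1  19.6] phi 1.015 shift cm [ 2.82 23.79 -0.24] turn -0.696 w 0.0294 F [-0.5  0.3  6. ] t 3.65
blue 4573 [0.5806 0.0078 0.0064] ((581.2606811523438, 6.877993106842041), 39.81449508666992)
yel 3149 [ 0.6093 -0.1994  0.0065] ((609.7666015625, -202.5160675048828), 40.418338775634766)
lime 5087 [0.4299 0.1662 0.069 ] ((429.0455627441406, 166.57598876953125), 30.14281463623047)
```

play_rows(
  moves=[
    [-1,[0,0,-2],[0,0,0]],
    [-1,[0,0,-3],[0,0,0]],
    [-1,[0,0,-3],[0,0,0]],
    [-1,[0,0,-3],[0,0,0]],
    [-1,[0.33,2.96,0],[0,0,0]],
    [-1,[0.33,2.96,0],[0,0,0]],
    [-1,[0.33,2.96,0],[0,0,0]],
    [-1,[0.33,2.96,0],[0,0,0]],
    [-1,[0.33,2.96,0],[0,0,0]],
    [-1,[0.33,2.96,0],[0,0,0]],
    [-1,[0.33,2.96,0],[0,0,0]],
    [-1,[0.33,2.96,0],[0,0,0]],
  ],
)

```text
clock: 4.65
eef_pos: [0.6568, -0.0872, 0.128]
tool_rot: [0.874, 0.486, -0.0, -0.0]
ft_force: [-0.3, -1.5, -0.7]
grip_width: 0.0291
```

play_rows(
  moves=[
    [-1,[0,0,0],[0,0,-0.099]],
    [-1,[0,0,0],[0,0,-0.099]],
    [-1,[0,0,0],[0,0,-0.099]],
    [-1,[0,0,0],[0,0,-0.099]],
    [-1,[0,0,0],[0,0,-0.099]],
    [-1,[0,0,0],[0,0,-0.099]],
    [-1,[0,0,0],[0,0,-0.099]],
    [-1,[0,0,2],[0,0,0]],
    [-1,[0,0,2],[0,0,0]],
    [-1,[0,0,2],[0,0,0]],
    [-1,[0,0,0],[0,0,0]],
    [-1,[0,0,0],[0,0,0]],
  ],
)

```text
clock: 5.65
eef_pos: [0.6545, -0.0864, 0.0668]
tool_rot: [0.657, 0.754, -0.001, -0.002]
ft_force: [-0.6, -0.6, -0.0]
grip_width: 0.0295
```

```bash
python3 - <<'E'
from h import *
plan(657.4,-86.7,24.5,1.708)
p,d,W=wrist('w2');z=W[...,2]
H,S,V=cv2.split(cv2.cvtColor(p[:,:,::-1].copy(),cv2.COLOR_BGR2HSV))
for n,m in (('blue',(H>95)&(H<125)&(S>120)&(z<.02)),('yel',(H>20)&(H<35)&(S>120)&(z<.02)&(W[...,0]>.5))):
    t=W[m];
    if len(t):print(n,len(t),t.mean(0).round(4))
E
```

```text
tcp [654.5 -86.4  66.8] phi 1.708 shift cm [-0.07  0.29  4.23] turn -0.0 w 0.0295 F [-0.6 -0.6 -0. ] t 5.65
blue 13835 [0.5801 0.007  0.0062]
yel 269 [ 0.6126 -0.212   0.0061]
```

View pics/w2.png

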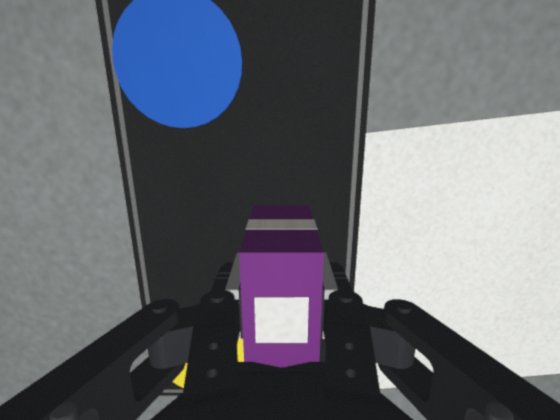

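The box is held at (282,300), parallel to the mat's long edges. I'll lower it and release.

play_rows(
  moves=[
    [-1,[-0.1,0.3,1.5],[0,0,0]],
    [-1,[0,0,1.5],[0,0,0]],
    [-1,[0,0,0.7],[0,0,0]],
    [-1,[0,0,0.5],[0,0,0]],
    [-1,[0,0,0],[0,0,0]],
    [-1,[0,0,0],[0,0,0]],
  ],
)

```text
clock: 6.2
eef_pos: [0.6596, -0.0872, 0.0272]
tool_rot: [0.657, 0.754, 0.0, 0.0]
ft_force: [0.2, -0.8, -0.8]
grip_width: 0.0293
```

play_rows(
  moves=[
    [-1,[0,0,0.3],[0,0,0]],
    [-1,[0,0,0],[0,0,0]],
    [-1,[0,0,0],[0,0,0]],
    [0,[0,0,0],[0,0,0]],
    [0.5,[0,0,0],[0,0,0]],
    [1,[0,0,0],[0,0,0]],
    [1,[0,0,0],[0,0,0]],
    [1,[0,0,0],[0,0,0]],
  ],
)

```text
clock: 6.87
eef_pos: [0.6592, -0.0872, 0.0235]
tool_rot: [0.657, 0.754, 0.0, 0.0]
ft_force: [-0.1, 0.1, -0.1]
grip_width: 0.0851
```

play_rows(
  moves=[
    [1,[0,0,-1.5],[0,0,0]],
    [1,[0,0,-2.5],[0,0,0]],
    [1,[0,0,-3],[0,0,0]],
    [1,[0,0,-3],[0,0,0]],
    [1,[0,0,-3],[0,0,0]],
    [1,[0,0,-3],[0,0,0]],
    [1,[0,0,0],[0,0,0]],
  ],
)

```text
clock: 7.45
eef_pos: [0.6627, -0.0876, 0.1916]
tool_rot: [0.657, 0.754, 0.004, 0.006]
ft_force: [1.2, -0.3, 0.6]
grip_width: 0.0854
```

```bash
python3 - <<'E'
from h import *
plan(424,-145.5,180,1.708)
d=bot.camera('top')[1];W=world('top',d);z=W[...,2]
k=(z>.055)&(z<.075)&(np.hypot(W[...,0]-.657,W[...,1]+.087)<.05);t=W[k]
print(len(t),t.mean(0) if len(t) else '')
E
```

```text
tcp [662.7 -87.6 191.6] phi 1.708 shift cm [ -2.47 -24.44   1.16] turn -0.0 w 0.0854 F [ 1.2 -0.3  0.6] t 7.45
0
```

play_rows(
  moves=[
    [1,[-0.31,-3.05,0.1],[0,0,0]],
    [1,[-0.31,-3.05,0.1],[0,0,0]],
    [1,[-0.31,-3.05,0.1],[0,0,0]],
    [1,[-0.31,-3.05,0.1],[0,0,0]],
    [1,[-0.31,-3.05,0.1],[0,0,0]],
    [1,[-0.31,-3.05,0.1],[0,0,0]],
    [1,[-0.31,-3.05,0.1],[0,0,0]],
    [1,[-0.31,-3.05,0.1],[0,0,0]],
    [1,[0,0,0],[0,0,0.1]],
    [1,[0,0,0],[0,0,0.1]],
    [1,[0,0,0],[0,0,0.1]],
    [1,[0,0,0],[0,0,0.1]],
  ],
)

```text
clock: 8.5
eef_pos: [0.4198, -0.1449, 0.1745]
tool_rot: [0.795, 0.606, -0.0, -0.001]
ft_force: [-0.1, 0.3, 0.9]
grip_width: 0.0853
```

play_rows(
  moves=[
    [1,[0,0,0],[0,0,0.12]],
    [1,[0,0,0],[0,0,0.12]],
    [1,[0,0,0],[0,0,0.12]],
    [1,[0,0,0],[0,0,0.12]],
    [1,[0,0,0],[0,0,0.12]],
    [1,[0,0,0],[0,0,0.12]],
    [1,[0,0,0],[0,0,0.12]],
    [1,[0,0,0],[0,0,0.12]],
    [1,[0,0,0],[0,0,0.11]],
    [1,[0,0,0],[0,0,0.1]],
    [1,[0,0,0],[0,0,0]],
    [1,[0,0,0],[0,0,0]],
  ],
)

```text
clock: 9.5
eef_pos: [0.4202, -0.1448, 0.1746]
tool_rot: [0.998, 0.07, -0.001, -0.0]
ft_force: [0.5, -0.3, 0.4]
grip_width: 0.0856
```

```bash
cat >> h.py <<'E'
def circ(W,z0,z1,c,r):
    z=W[...,2];k=(z>z0)&(z<z1)&(np.hypot(W[...,0]-c[0],W[...,1]-c[1])<r);t=W[k]*1000
    if len(t):print('circ',len(t),t.mean(0).round(1),cv2.minEnclosingCircle(t[:,:2].astype(np.float32)))
E
python3 - <<'E'
from h import *
plan(424,-145.5,24,.1375)
p,d,W=wrist('w3'); circ(W,.07,.08,(.424,-.145),.04);circ(W,.055,.07,(.657,-.087),.05)
d=bot.camera('top')[1];circ(world('top',d),.05,.075,(.657,-.087),.05)
E
```

```text
tcp [ 420.2 -144.8  174.6] phi 0.14 shift cm [ 0.37  0.12 15.06] turn 0.003 w 0.0856 F [ 0.5 -0.3  0.4] t 9.5
circ 969 [ 421.4 -148.7   73.7] ((421.1593017578125, -148.435791015625), 31.05592918395996)
circ 201 [658.8 -85.2  64.1] ((661.079345703125, -85.50012969970703), 30.787153244018555)
```

View pics/w3.png

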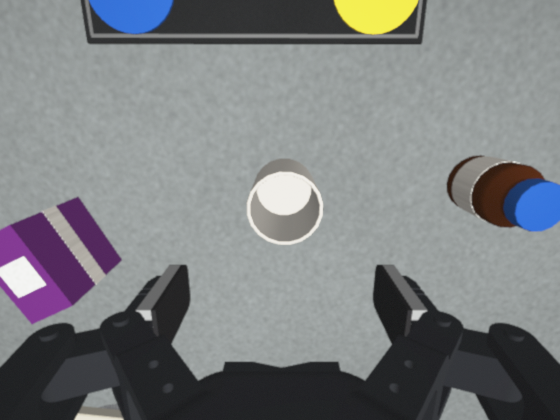

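The beaker rim is at (285,207), upright and nearly centred. The box stands upright at about (660,-85) mm. I'll descend on the beaker.

play_rows(
  moves=[
    [1,[0.15,0.25,2],[0,0,0]],
    [1,[0,0,2],[0,0,0]],
    [1,[0,0,2.5],[0,0,0]],
    [1,[0,0,2.5],[0,0,0]],
    [1,[0,0,2.5],[0,0,0]],
    [1,[0,0,2],[0,0,0]],
    [1,[0,0,1.6],[0,0,0]],
    [1,[0,0,0],[0,0,0]],
    [-1,[0,0,0],[0,0,0]],
    [-1,[0,0,0],[0,0,0]],
    [-1,[0,0,0],[0,0,0]],
    [-1,[0,0,0],[0,0,0]],
  ],
)

```text
clock: 10.6
eef_pos: [0.4239, -0.1477, 0.0257]
tool_rot: [0.998, 0.069, 0.001, 0.001]
ft_force: [-0.4, 0.3, 0.3]
grip_width: 0.0611
```

play_rows(
  moves=[
    [-1,[0,0,0],[0,0,0]],
    [-1,[0,0,0],[0,0,0]],
    [-1,[0,0,0],[0,0,0]],
  ],
)

```text
clock: 10.85
eef_pos: [0.4239, -0.1478, 0.0256]
tool_rot: [0.998, 0.069, 0.001, 0.001]
ft_force: [-0.5, 0.9, 6.9]
grip_width: 0.0613
```

```bash
python3 -c "
from h import *
plan(595,-95.3,28,.1375)"
```

```text
tcp [ 423.9 -147.8   25.6] phi 0.138 shift cm [17.67 -2.84 -0.24] turn 0.0 w 0.0613 F [-0.5  0.9  6.9] t 10.85
```

play_rows(
  moves=[
    [-1,[0,0,-2],[0,0,0]],
    [-1,[0,0,-3],[0,0,0]],
    [-1,[2.5,-0.4,0],[0,0,0]],
    [-1,[2.5,-0.4,0],[0,0,0]],
    [-1,[2.5,-0.4,0],[0,0,0]],
    [-1,[2.5,-0.4,0],[0,0,0]],
    [-1,[2.5,-0.4,0],[0,0,0]],
    [-1,[2.5,-0.4,0],[0,0,0]],
    [-1,[1.7,-0.3,0],[0,0,0]],
    [-1,[1.0,-0.15,0],[0,0,0]],
    [-1,[0,0,0],[0,0,0]],
    [-1,[0,0,0],[0,0,0]],
  ],
)

```text
clock: 11.85
eef_pos: [0.5936, -0.0945, 0.0737]
tool_rot: [0.998, 0.069, -0.001, -0.0]
ft_force: [0.0, 0.6, -1.2]
grip_width: 0.0614
```

```bash
python3 - <<'E'
from h import *
plan(596,-95.3,30,.1375)
p,d,W=wrist('w4')
o=bot.get_obs();zt=o['eef_pos'][2]+.0494
circ(W,zt-.006,zt+.006,(.595,-.095),.04);circ(W,.055,.07,(.657,-.087),.05)
E
```

```text
tcp [593.6 -94.5  73.7] phi 0.138 shift cm [0.23 0.11 4.37] turn 0.001 w 0.0614 F [ 0.   0.6 -1.2] t 11.85
circ 4102 [608.3 -93.2 121.7] ((605.238525390625, -93.65956115722656), 38.628902435302734)
circ 8526 [656.7 -89.3  63.3] ((645.0694580078125, -91.0932388305664), 40.53374099731445)
```

View pics/w4.png

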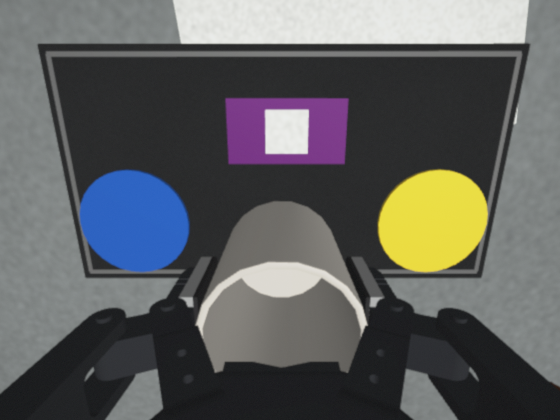

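The beaker hangs at (282,300), midway between the coasters at (134,220) and (433,220), with the box behind it at (287,130). I'll lower it.

play_rows(
  moves=[
    [-1,[0.2,0.1,1.5],[0,0,0]],
    [-1,[0,0,1.5],[0,0,0]],
    [-1,[0,0,0.8],[0,0,0]],
    [-1,[0,0,0.4],[0,0,0]],
    [-1,[0,0,0],[0,0,0]],
    [-1,[0,0,0],[0,0,0]],
  ],
)

```text
clock: 12.4
eef_pos: [0.5958, -0.0957, 0.0326]
tool_rot: [0.998, 0.069, -0.0, -0.0]
ft_force: [0.8, -0.8, -1.7]
grip_width: 0.061
```

play_rows(
  moves=[
    [-1,[0,0,0.25],[0,0,0]],
    [-1,[0,0,0],[0,0,0]],
    [-1,[0,0,0],[0,0,0]],
    [0.6,[0,0,0],[0,0,0]],
    [1,[0,0,0],[0,0,0]],
    [1,[0,0,0],[0,0,0]],
    [1,[0,0,0],[0,0,0]],
    [1,[0,0,-1],[0,0,0]],
    [1,[0,0,-2.5],[0,0,0]],
    [1,[0,0,-4],[0,0,0]],
    [1,[0,0,-4],[0,0,0]],
    [1,[0,0,-3],[0,0,0]],
  ],
)

```text
clock: 13.4
eef_pos: [0.5969, -0.0956, 0.1791]
tool_rot: [0.998, 0.069, 0.002, 0.0]
ft_force: [1.2, -0.4, 0.9]
grip_width: 0.085
```

```bash
python3 -c "
from h import *
p,d,W=wrist('w5');circ(W,.074,.086,(.595,-.095),.04);circ(W,.058,.07,(.657,-.087),.05)
d=bot.camera('top')[1];circ(world('top',d),.07,.09,(.595,-.095),.04)
plan(428,316,180,.0)"
```

```text
circ 953 [593.9 -97.1  77.6] ((594.308837890625, -97.26880645751953), 30.962574005126953)
circ 2882 [657.8 -89.4  63.4] ((644.8294067382812, -91.298095703125), 40.30073165893555)
circ 2 [600.  -64.2  79. ] ((600.0303955078125, -64.23654174804688), 5.035593032836914)
tcp [600.2 -96.1 183.1] phi 0.138 shift cm [-11.4  -43.19   0.31] turn 0.138 w 0.0856 F [ 0.7  0.1 -0.3] t 13.5
```

play_rows(
  moves=[
    [1,[-0.95,-3.6,0],[0,0,0]],
    [1,[-0.95,-3.6,0],[0,0,0]],
    [1,[-0.95,-3.6,0],[0,0,0]],
    [1,[-0.95,-3.6,0],[0,0,0]],
    [1,[-0.95,-3.6,0],[0,0,0]],
    [1,[-0.95,-3.6,0],[0,0,0]],
    [1,[-0.95,-3.6,0],[0,0,0]],
    [1,[-0.95,-3.6,0],[0,0,0]],
    [1,[-0.95,-3.6,0],[0,0,0]],
    [1,[-0.95,-3.6,0],[0,0,0]],
    [1,[-0.95,-3.6,0],[0,0,0]],
    [1,[-0.95,-3.6,0],[0,0,0]],
  ],
)

```text
clock: 14.5
eef_pos: [0.4355, 0.1798, 0.1865]
tool_rot: [0.986, 0.161, -0.009, -0.052]
ft_force: [0.6, -0.5, 0.8]
grip_width: 0.0856
```

play_rows(
  moves=[
    [1,[0,0,2],[0,0,0]],
    [1,[0,0,2],[0,0,0]],
    [1,[0,0,2],[0,0,0]],
    [1,[0,0,0],[0,0,0]],
    [1,[0,0,0],[0,0,0]],
  ],
)

```text
clock: 14.92
eef_pos: [0.4344, 0.1816, 0.1263]
tool_rot: [0.985, 0.162, -0.011, -0.053]
ft_force: [0.2, 0.5, -0.0]
grip_width: 0.0851
```

```bash
python3 - <<'E'
from h import *
plan(428,316,9,None)
p,d,W=wrist('w6');z=W[...,2]
H,S,V=cv2.split(cv2.cvtColor(p[:,:,::-1].copy(),cv2.COLOR_BGR2HSV))
t=W[(H>5)&(H<18)&(S>150)&(z<.02)]*1000;print(len(t),cv2.minEnclosingCircle(t[:,:2].astype(np.float32)))
circ(W,.03,.045,(.428,.316),.03)
E
```

```text
tcp [434.4 181.6 126.3] phi 0.327 shift cm [  3.71 -12.93  11.73] turn None w 0.0851 F [ 0.2  0.5 -0. ] t 14.9167
5390 ((429.4903259277344, 315.0291748046875), 40.90394973754883)
circ 515 [428.7 313.2  33.8] ((427.8467102050781, 313.8294677734375), 10.207915306091309)
```

View pics/w6.png

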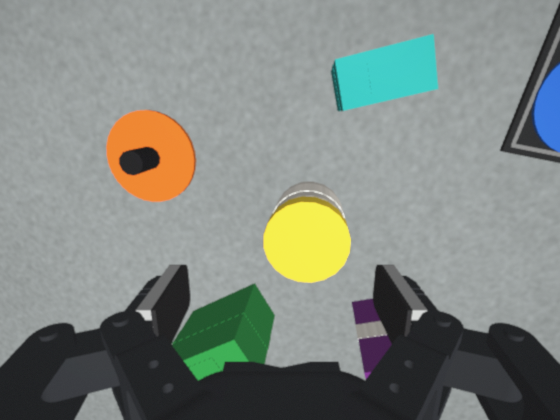

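The jar lid is at (307,242) and the cover at (150,155). The long move was cut short, leaving the tool above the jar and slightly tilted. I'll correct the tilt and take the jar first.

```bash
cat >> h.py <<'E'
def fix(x,y,z,phi):
    o=bot.get_obs();r=R.from_quat(o['tool_rot']);g=R.from_quat([np.cos(phi/2),np.sin(phi/2),0,0])
    print('turn',(r.inv()*g).as_rotvec().round(3),'shift cm',(r.inv().apply(np.array([x,y,z])/10-o['eef_pos']*100)).round(2),'in goal axes',(g.inv().apply(np.array([x,y,z])/10-o['eef_pos']*100)).round(2),'joints',o['joint_pos'].round(2),'tcp',(o['eef_pos']*1000).round(1),'w',o['grip_width'].round(4),'t',o['clock'])
E
python3 - <<'E'
from h import *
fix(428,168,126,.327)
d=np.load('pics/w6.npy');o=bot.get_obs();T=np.eye(4);T[:3,:3]=R.from_quat(o['tool_rot']).as_matrix();T[:3,3]=o['eef_pos']
circ(world('wrist',d,T@np.array(bot.camera_info('wrist')['T_tool_cam'])),.062,.08,(.428,.168),.045)
E
```

```text
Traceback (most recent call last):
  File "h.py", line 24, in fix
    print('turn',(r.inv()*g).as_rotvec().round(3),'shift cm',(r.inv().apply(np.array([x,y,z])/10-o['eef_pos']*100)).round(2),'in goal axes',(g.inv().apply(np.array([x,y,z])/10-o['eef_pos']*100)).round(2),'joints',o['joint_pos'].round(2),'tcp',(o['eef_pos']*1000).round(1),'w',o['grip_width'].round(4),'t',o['clock'])
                                                                                                                                                                                                                                                                                    ^^^^^^^^^^^^^^^^^^^^^
AttributeError: 'float' object has no attribute 'round'
```

```bash
sed -i "s/o\['grip_width'\].round(4)/round(o['grip_width'],4)/" h.py
python3 - <<'E'
from h import *
fix(428,168,126,.327)
d=np.load('pics/w6.npy');o=bot.get_obs();T=np.eye(4);T[:3,:3]=R.from_quat(o['tool_rot']).as_matrix();T[:3,3]=o['eef_pos']
circ(world('wrist',d,T@np.array(bot.camera_info('wrist')['T_tool_cam'])),.062,.08,(.428,.168),.045)
E
```

```text
turn [-0.109  0.001 -0.   ] shift cm [-1.16  1.09  0.01] in goal axes [-1.16  1.08  0.13] joints [ 0.33  0.26 -0.26  1.05  0.11  3.14] tcp [435.5 181.9 127.3] w 0.0856 t 14.9667
circ 5736 [431.7 167.5  70. ] ((429.5240783691406, 167.2381134033203), 30.043306350708008)
```

Joint 6 was at its range end (3.14), since on the left the tool yaw must exceed joint 1. I'll turn the tool the other way.

play_rows(
  moves=[
    [1,[0,0,0],[-0.109,0,0]],
    [1,[-1.1,1.1,0],[0,0,0]],
    [1,[0,0,0],[0,0,-0.112]],
    [1,[0,0,0],[0,0,-0.112]],
    [1,[0,0,0],[0,0,-0.112]],
    [1,[0,0,0],[0,0,-0.112]],
    [1,[0,0,0],[0,0,-0.112]],
    [1,[0,0,0],[0,0,-0.112]],
    [1,[0,0,0],[0,0,0]],
    [1,[0,0,0],[0,0,0]],
  ],
)

```text
clock: 15.8
eef_pos: [0.436, 0.1515, 0.128]
tool_rot: [0.873, 0.488, 0.002, -0.007]
ft_force: [0.4, 0.4, 0.1]
grip_width: 0.0854
```

```bash
python3 - <<'E'
from h import *
fix(429,167.5,37,1.0)
E
```

```text
turn [-0.01  -0.009  0.019] shift cm [ 0.91 -1.34  9.13] in goal axes [ 0.97 -1.46  9.1 ] joints [ 0.33  0.24 -0.28  1.05  0.01  2.45] tcp [436.  151.5 128. ] w 0.0854 t 15.8
```

play_rows(
  moves=[
    [1,[0,0,0],[-0.01,-0.009,0.019]],
    [1,[0.97,-1.46,0],[0,0,0]],
    [1,[0,0,0],[0,0,0]],
    [1,[0,0,0],[0,0,0]],
  ],
)

```text
clock: 16.13
eef_pos: [0.4282, 0.1676, 0.1272]
tool_rot: [0.877, 0.481, -0.001, -0.0]
ft_force: [0.5, 0.4, 0.1]
grip_width: 0.0853
```

```bash
python3 - <<'E'
from h import *
fix(429,167.5,37,1.0)
E
```

```text
turn [-0.001  0.001  0.003] shift cm [0.04 0.08 9.02] in goal axes [0.03 0.08 9.02] joints [ 0.37  0.24 -0.28  1.05  0.    2.51] tcp [428.2 167.6 127.2] w 0.0853 t 16.1333
```

Good. I'll descend on the jar lid and grip.

play_rows(
  moves=[
    [1,[0,0.05,2],[0,0,0]],
    [1,[0,0,2],[0,0,0]],
    [1,[0,0,2],[0,0,0]],
    [1,[0,0,2],[0,0,0]],
    [1,[0,0,1],[0,0,0]],
    [1,[0,0,0],[0,0,0]],
    [-1,[0,0,0],[0,0,0]],
    [-1,[0,0,0],[0,0,0]],
    [-1,[0,0,0],[0,0,0]],
    [-1,[0,0,0],[0,0,0]],
    [-1,[0,0,0],[0,0,0]],
    [-1,[0,0,0],[0,0,0]],
  ],
)

```text
clock: 17.13
eef_pos: [0.4291, 0.1674, 0.038]
tool_rot: [0.877, 0.481, 0.0, -0.0]
ft_force: [-1.3, 0.8, 6.5]
grip_width: 0.0584
```

play_rows(
  moves=[
    [-1,[0,0,-3],[0,0,0]],
    [-1,[0,0,-4],[0,0,0]],
    [-1,[0,0,-4],[0,0,0]],
    [-1,[0,0,0],[0,0,0]],
    [-1,[0,0,0],[0,0,0]],
  ],
)

```text
clock: 17.55
eef_pos: [0.4307, 0.1678, 0.1495]
tool_rot: [0.877, 0.481, 0.003, 0.0]
ft_force: [0.1, -0.6, -2.0]
grip_width: 0.0582
```

```bash
python3 - <<'E'
from h import *
fix(609.3,-198.7,140,1.0)
E
```

```text
turn [ 0.003 -0.004  0.003] shift cm [-21.32  34.76   0.96] in goal axes [-21.19  34.83   0.95] joints [ 0.37  0.22 -0.25  1.1   0.    2.51] tcp [430.7 167.8 149.5] w 0.0582 t 17.55
```

play_rows(
  moves=[
    [-1,[-1.51,2.49,0],[0,0,0]],
    [-1,[-1.51,2.49,0],[0,0,0]],
    [-1,[-1.51,2.49,0],[0,0,0]],
    [-1,[-1.51,2.49,0],[0,0,0]],
    [-1,[-1.51,2.49,0],[0,0,0]],
    [-1,[-1.51,2.49,0],[0,0,0]],
    [-1,[-1.51,2.49,0],[0,0,0]],
    [-1,[-1.51,2.49,0],[0,0,0]],
    [-1,[-1.51,2.49,0],[0,0,0]],
    [-1,[-1.51,2.49,0],[0,0,0]],
    [-1,[-1.51,2.49,0],[0,0,0]],
    [-1,[-1.51,2.49,0],[0,0,0]],
  ],
)

```text
clock: 18.55
eef_pos: [0.5821, -0.1475, 0.144]
tool_rot: [0.877, 0.481, -0.003, -0.002]
ft_force: [0.5, 0.4, -2.2]
grip_width: 0.0581
```

play_rows(
  moves=[
    [-1,[-1.51,2.49,0],[0,0,0]],
    [-1,[-1.51,2.49,0],[0,0,0]],
    [-1,[0,0,0],[0,0,-0.101]],
    [-1,[0,0,0],[0,0,-0.101]],
    [-1,[0,0,0],[0,0,-0.101]],
    [-1,[0,0,0],[0,0,-0.101]],
    [-1,[0,0,0],[0,0,-0.101]],
    [-1,[0,0,0],[0,0,-0.101]],
    [-1,[0,0,0],[0,0,-0.101]],
    [-1,[0,0,0],[0,0,0]],
    [-1,[0,0,0],[0,0,0]],
  ],
)

```text
clock: 19.47
eef_pos: [0.6078, -0.1983, 0.1444]
tool_rot: [0.657, 0.754, -0.002, -0.002]
ft_force: [-0.0, -0.4, -1.1]
grip_width: 0.0583
```

```bash
python3 - <<'E'
from h import *
fix(609.3,-198.7,46,1.708)
p,d,W=wrist('w7')
zt=bot.get_obs()['eef_pos'][2]+.032;print(zt); circ(W,zt-.008,zt+.008,(.609,-.199),.05)
E
```

```text
turn [-0.005 -0.001 -0.   ] shift cm [-0.07  0.2   9.84] in goal axes [-0.06  0.15  9.84] joints [-0.31  0.57  0.27  1.28 -0.    1.12] tcp [ 607.8 -198.3  144.4] w 0.0583 t 19.4667
0.17681830103957896
circ 17112 [ 608.1 -196.   176. ] ((607.607666015625, -192.9872589111328), 42.879573822021484)
```

View pics/w7.png

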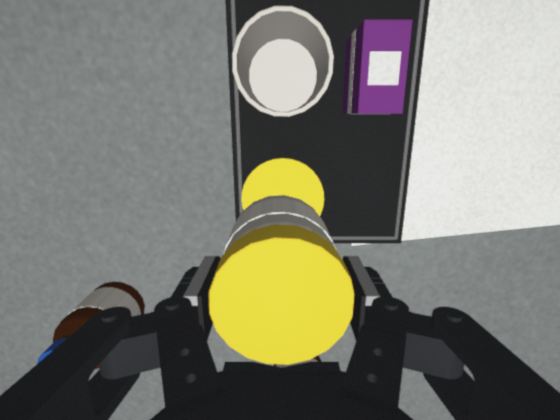

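The jar is held upright at (282,295) over the yellow coaster (283,190 visible part). The beaker and box look right. I'll lower it.

play_rows(
  moves=[
    [-1,[-0.05,0.15,2.5],[-0.005,0,0]],
    [-1,[0,0,2.5],[0,0,0]],
    [-1,[0,0,2],[0,0,0]],
    [-1,[0,0,1.5],[0,0,0]],
    [-1,[0,0,0.8],[0,0,0]],
    [-1,[0,0,0.3],[0,0,0]],
    [-1,[0,0,0],[0,0,0]],
    [-1,[0,0,0],[0,0,0]],
  ],
)

```text
clock: 20.18
eef_pos: [0.6111, -0.1991, 0.0512]
tool_rot: [0.656, 0.755, 0.001, 0.002]
ft_force: [0.2, 0.0, -2.2]
grip_width: 0.0586
```

```bash
python3 - <<'E'
from h import *
fix(609.3,-198.7,45,1.708)
E
```

```text
turn [0.004 0.001 0.002] shift cm [ 0.07 -0.18  0.62] in goal axes [ 0.07 -0.18  0.62] joints [-0.32  0.64  0.14  1.07  0.    1.12] tcp [ 611.1 -199.1   51.2] w 0.0586 t 20.1833
```

play_rows(
  moves=[
    [-1,[0.05,-0.15,0.3],[0.004,0,0]],
    [-1,[0,0,0.25],[0,0,0]],
    [-1,[0,0,0],[0,0,0]],
    [-1,[0,0,0],[0,0,0]],
  ],
)

```text
clock: 20.52
eef_pos: [0.6091, -0.1987, 0.0453]
tool_rot: [0.656, 0.755, -0.0, -0.0]
ft_force: [0.5, -0.6, -1.1]
grip_width: 0.0584
```

play_rows(
  moves=[
    [0.5,[0,0,0],[0,0,0]],
    [1,[0,0,0],[0,0,0]],
    [1,[0,0,0],[0,0,0]],
    [1,[0,0,0],[0,0,0]],
    [1,[0,0,-1],[0,0,0]],
    [1,[0,0,-3],[0,0,0]],
    [1,[0,0,-4],[0,0,0]],
    [1,[0,0,-4],[0,0,0]],
    [1,[0,0,-2],[0,0,0]],
    [1,[0,0,0],[0,0,0]],
    [1,[0,0,0],[0,0,0]],
  ],
)

```text
clock: 21.43
eef_pos: [0.6103, -0.199, 0.1879]
tool_rot: [0.656, 0.755, 0.001, 0.002]
ft_force: [-0.5, -0.5, -0.5]
grip_width: 0.0857
```

```bash
python3 - <<'E'
from h import *
fix(454.5,-335,180,1.708)
p,d,W=wrist('w8');circ(W,.072,.084,(.609,-.199),.045);circ(W,.074,.086,(.595,-.095),.04)
E
```

```text
turn [0.003 0.002 0.002] shift cm [-11.3  -17.33   0.76] in goal axes [-11.35 -17.3    0.79] joints [-0.31  0.54  0.34  1.37 -0.    1.12] tcp [ 610.3 -199.   187.9] w 0.0857 t 21.4333
circ 3786 [ 608.2 -198.7   76.2] ((608.228515625, -199.9561767578125), 29.985048294067383)
circ 1233 [594.2 -94.2  77.8] ((594.7598266601562, -97.1502914428711), 30.979394912719727)
```

play_rows(
  moves=[
    [1,[-1.42,-2.16,0.1],[0,0,0]],
    [1,[-1.42,-2.16,0.1],[0,0,0]],
    [1,[-1.42,-2.16,0.1],[0,0,0]],
    [1,[-1.42,-2.16,0.1],[0,0,0]],
    [1,[-1.42,-2.16,0.1],[0,0,0]],
    [1,[-1.42,-2.16,0.1],[0,0,0]],
    [1,[-1.42,-2.16,0.1],[0,0,0]],
    [1,[-1.42,-2.16,0.1],[0,0,0]],
    [1,[0,0,0],[0,0,0]],
    [1,[0,0,0],[0,0,0]],
  ],
)

```text
clock: 22.32
eef_pos: [0.4518, -0.3352, 0.1754]
tool_rot: [0.657, 0.754, -0.001, -0.002]
ft_force: [-0.1, 0.7, -0.6]
grip_width: 0.0852
```

```bash
python3 - <<'E'
from h import *
fix(454.5,-335.5,58,1.708)
p,d,W=wrist('w9');circ(W,.082,.1,(.454,-.335),.035);circ(W,.05,.066,(.454,-.335),.045)
E
```

```text
turn [-0.004 -0.003 -0.   ] shift cm [-0.1   0.31 11.74] in goal axes [-0.07  0.26 11.74] joints [-0.64  0.4   0.08  1.26 -0.    0.8 ] tcp [ 451.8 -335.2  175.4] w 0.0852 t 22.3167
circ 2036 [ 454.6 -337.7   89. ] ((454.8526306152344, -338.81988525390625), 19.985193252563477)
circ 909 [ 452.8 -324.6   61.5] ((454.911865234375, -338.4089660644531), 27.640945434570312)
```

View pics/w9.png

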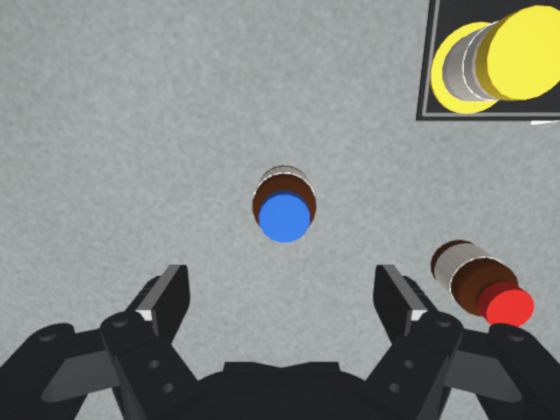

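The blue cap is at (285,217), centred. The red-capped bottle is well clear at (508,305). I'll grip it by the cap.

play_rows(
  moves=[
    [1,[-0.2,0.25,2],[-0.004,-0.003,0]],
    [1,[0,0,2.5],[0,0,0]],
    [1,[0,0,2.5],[0,0,0]],
    [1,[0,0,2.3],[0,0,0]],
    [1,[0,0,1.5],[0,0,0]],
    [1,[0,0,1],[0,0,0]],
    [1,[0,0,0],[0,0,0]],
    [-1,[0,0,0],[0,0,0]],
    [-1,[0,0,0],[0,0,0]],
    [-1,[0,0,0],[0,0,0]],
    [-1,[0,0,0],[0,0,0]],
    [-1,[0,0,0],[0,0,0]],
  ],
)

```text
clock: 23.37
eef_pos: [0.4554, -0.3386, 0.0631]
tool_rot: [0.657, 0.754, -0.002, 0.003]
ft_force: [-9.7, 2.1, 17.0]
grip_width: 0.0431
```

play_rows(
  moves=[
    [-1,[0,0,0],[0,0,0]],
    [-1,[0,0,0],[0,0,0]],
    [-1,[0,0,0],[0,0,0]],
    [-1,[0,0,0],[0,0,0]],
  ],
)

```text
clock: 23.7
eef_pos: [0.4554, -0.3385, 0.0631]
tool_rot: [0.657, 0.754, -0.002, 0.003]
ft_force: [-8.5, 1.3, 15.7]
grip_width: 0.0426
```

play_rows(
  moves=[
    [-1,[0,0,-2],[0,0,0]],
    [-1,[0,0,-4],[0,0,0]],
    [-1,[0,0,-4],[0,0,0]],
    [-1,[0,0,-2],[0,0,0]],
    [-1,[0,0,0],[0,0,0]],
    [-1,[0,0,0],[0,0,0]],
  ],
)

```text
clock: 24.2
eef_pos: [0.4574, -0.3374, 0.1814]
tool_rot: [0.656, 0.755, 0.0, 0.004]
ft_force: [-0.2, -0.0, -3.5]
grip_width: 0.0383
```

```bash
python3 - <<'E'
from h import *
fix(580.7,8,180,1.708)
E
```

```text
turn [0.006 0.007 0.002] shift cm [3.249e+01 1.701e+01 3.000e-02] in goal axes [32.53 16.94  0.14] joints [-0.64  0.39  0.09  1.26 -0.    0.8 ] tcp [ 457.4 -337.4  181.4] w 0.0383 t 24.2
```

play_rows(
  moves=[
    [-1,[2.71,1.41,0],[0,0,0]],
    [-1,[2.71,1.41,0],[0,0,0]],
    [-1,[2.71,1.41,0],[0,0,0]],
    [-1,[2.71,1.41,0],[0,0,0]],
    [-1,[2.71,1.41,0],[0,0,0]],
    [-1,[2.71,1.41,0],[0,0,0]],
    [-1,[2.71,1.41,0],[0,0,0]],
    [-1,[2.71,1.41,0],[0,0,0]],
    [-1,[2.71,1.41,0],[0,0,0]],
    [-1,[2.71,1.41,0],[0,0,0]],
    [-1,[2.71,1.41,0],[0,0,0]],
    [-1,[2.71,1.41,0],[0,0,0]],
  ],
)

```text
clock: 25.2
eef_pos: [0.5774, 0.0104, 0.1761]
tool_rot: [0.656, 0.755, -0.002, 0.0]
ft_force: [0.1, -0.5, -2.3]
grip_width: 0.0384
```

play_rows(
  moves=[
    [-1,[0,0,0],[0,0,0]],
    [-1,[0,0,0],[0,0,0]],
  ],
)

```text
clock: 25.37
eef_pos: [0.5776, 0.0106, 0.1761]
tool_rot: [0.655, 0.756, -0.002, 0.0]
ft_force: [-0.8, -0.2, -2.8]
grip_width: 0.038
```

```bash
python3 - <<'E'
from h import *
fix(580.7,8,64,1.708)
p,d,W=wrist('w10');z=W[...,2]
o=bot.get_obs();r=R.from_quat(o['tool_rot'])
H,S,V=cv2.split(cv2.cvtColor(p[:,:,::-1].copy(),cv2.COLOR_BGR2HSV))
t=W[(H>95)&(H<125)&(S>120)&(z>.1)]
print('cap top z',np.percentile(t[:,2],[5,50,95]))
s=W[(H>95)&(H<125)&(S>120)&(z<.02)&(z>0)];print('coaster',len(s),s.mean(0).round(4) if len(s) else '')
save('scene','s10');P=cv2.imread('pics/s10.png')
i=bot.camera_info('scene');K=i['K'];T=np.linalg.inv(i['world_from_camera']);c=T@np.r_[o['eef_pos'],1];u=K[0,0]*c[0]/-c[2]+K[0,2];v=K[1,2]-K[1,1]*c[1]/-c[2];u,v=int(u),int(v);print(u,v)
a=P[max(v-60,0):v+75,max(u-80,0):u+80];a=cv2.resize(a,(400,int(a.shape[0]*2.5)));b=cv2.imread('pics/w10.png')[:a.shape[0]+83]
b=cv2.resize(cv2.imread('pics/w10.png'),(400,300));h=max(a.shape[0],300)
cv2.imwrite('pics/c10.png',np.hstack([cv2.copyMakeBorder(x,0,h-x.shape[0],0,0,0) for x in(b,a)]))
E
```

```text
turn [-0.002  0.003  0.006] shift cm [-0.27  0.29 11.21] in goal axes [-0.3   0.27 11.21] joints [ 0.02  0.42  0.12  1.27 -0.    1.45] tcp [577.6  10.6 176.1] w 0.038 t 25.3667
cap top z [0.19048051 0.19843952 0.19950166]
coaster 2379 [0.5786 0.0223 0.0062]
284 219
```

View pics/c10.png

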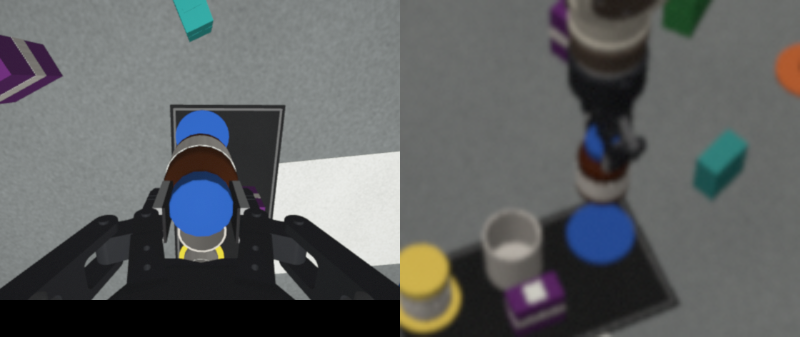

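The bottle hangs at the cap and looks upright. I'll check the tilt by a plane fit while lowering partway.

play_rows(
  moves=[
    [-1,[-0.3,0.3,2.5],[0,0,0.006]],
    [-1,[0,0,2.5],[0,0,0]],
    [-1,[0,0,2],[0,0,0]],
    [-1,[0,0,1],[0,0,0]],
    [-1,[0,0,0],[0,0,0]],
    [-1,[0,0,0],[0,0,0]],
  ],
)

```text
clock: 25.97
eef_pos: [0.5818, 0.0052, 0.0984]
tool_rot: [0.659, 0.752, -0.001, 0.002]
ft_force: [0.2, 0.4, -1.0]
grip_width: 0.0381
```

```bash
python3 - <<'E'
from h import *
fix(580.7,8,74,1.708)
p,d,W=wrist('w11');z=W[...,2];zt=bot.get_obs()['eef_pos'][2]
H,S,V=cv2.split(cv2.cvtColor(p[:,:,::-1].copy(),cv2.COLOR_BGR2HSV))
m=((H>95)&(H<125)&(S>120)&(z>.05)).astype(np.uint8);n,l,st,_=cv2.connectedComponentsWithStats(m);m=l==1+st[1:,4].argmax()
t=W[m];t=t[abs(t[:,2]-np.median(t[:,2]))<.006]
A=np.c_[t[:,:2]-t[:,:2].mean(0),np.ones(len(t))];s=np.linalg.lstsq(A,t[:,2],rcond=None)[0]
print('tcp z',zt,'top',np.median(t[:,2]),'slopes',s[:2].round(3),'n',len(t),'centre',cv2.minEnclosingCircle((t[:,:2]*1000).astype(np.float32)))
E
```

```text
turn [ 0.001  0.003 -0.005] shift cm [ 0.3  -0.08  2.44] in goal axes [ 0.29 -0.07  2.44] joints [ 0.01  0.49  0.01  1.09 -0.    1.45] tcp [581.8   5.2  98.4] w 0.0381 t 25.9667
tcp z 0.09949324120462225 top 0.1207819227349597 slopes [ 0.003 -0.04 ] n 6091 centre ((582.3402709960938, 3.355682611465454), 21.386157989501953)
```

play_rows(
  moves=[
    [-1,[0.35,-0.1,0.8],[0,0,0]],
    [-1,[0,0,0.7],[0,0,0]],
    [-1,[0,0,0.5],[0,0,0]],
    [-1,[0,0,0],[0,0,0]],
    [-1,[0,0,0],[0,0,0]],
  ],
)

```text
clock: 26.43
eef_pos: [0.5805, 0.0095, 0.0781]
tool_rot: [0.658, 0.753, -0.0, 0.002]
ft_force: [0.2, 1.0, -2.4]
grip_width: 0.0385
```

play_rows(
  moves=[
    [-1,[0,0,0.2],[0,0,0]],
    [-1,[0,0,0.1],[0,0,0]],
    [-1,[0,0,0],[0,0,0]],
    [-1,[0,0,0],[0,0,0]],
  ],
)

```text
clock: 26.77
eef_pos: [0.581, 0.0094, 0.0756]
tool_rot: [0.658, 0.753, -0.0, 0.002]
ft_force: [1.0, -0.0, -2.0]
grip_width: 0.0383
```

play_rows(
  moves=[
    [-1,[0,0,0.15],[0,0,0]],
    [-1,[0,0,0],[0,0,0]],
    [-1,[0,0,0],[0,0,0]],
  ],
)

```text
clock: 27.02
eef_pos: [0.5809, 0.0094, 0.074]
tool_rot: [0.658, 0.753, -0.0, 0.002]
ft_force: [-0.4, -0.2, -3.8]
grip_width: 0.0383
```

play_rows(
  moves=[
    [-1,[0,0,0.1],[0,0,0]],
    [-1,[0,0,0],[0,0,0]],
    [-1,[0,0,0],[0,0,0]],
  ],
)

```text
clock: 27.27
eef_pos: [0.5811, 0.0092, 0.0738]
tool_rot: [0.658, 0.753, 0.0, 0.002]
ft_force: [-2.2, -0.7, 3.3]
grip_width: 0.0381
```

Contact (force reversed to +3 N). I'll release and retreat.

play_rows(
  moves=[
    [-0.2,[0,0,0],[0,0,0]],
    [0.2,[0,0,0],[0,0,0]],
    [1,[0,0,0],[0,0,0]],
    [1,[0,0,0],[0,0,0]],
    [1,[0,0,0],[0,0,0]],
    [1,[0,0,-1],[0,0,0]],
    [1,[0,0,-3],[0,0,0]],
    [1,[0,0,-4],[0,0,0]],
    [1,[0,0,-3],[0,0,0]],
    [1,[0,0,0],[0,0,0]],
    [1,[0,0,0],[0,0,0]],
  ],
)

```text
clock: 28.18
eef_pos: [0.5826, 0.0098, 0.1865]
tool_rot: [0.658, 0.753, 0.002, 0.004]
ft_force: [0.8, 0.2, 0.4]
grip_width: 0.0855
```

```bash
python3 - <<'E'
from h import *
fix(428,315,180,1.708)
p,d,W=wrist('w12');circ(W,.09,.105,(.581,.008),.04);circ(W,.055,.072,(.581,.008),.045)
E
```

```text
turn [ 0.009  0.004 -0.003] shift cm [ 32.31 -11.26   0.43] in goal axes [ 32.34 -11.14   0.65] joints [ 0.02  0.42  0.14  1.28 -0.    1.46] tcp [582.6   9.8 186.5] w 0.0855 t 28.1833
circ 1977 [582.    8.9  96.1] ((582.1516723632812, 7.933104038238525), 19.859302520751953)
circ 793 [579.9  22.   67.6] ((582.2572631835938, 7.85247802734375), 27.82014274597168)
```

View pics/w12.png

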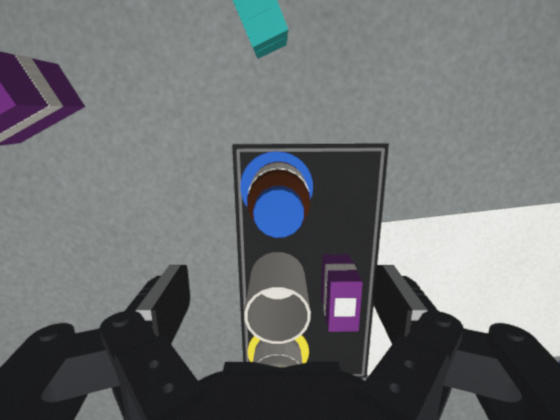

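The bottle stands upright in the middle of the blue coaster (cap at (279,213), 582,8 mm). Next is the cover.

play_rows(
  moves=[
    [1,[2.69,-0.93,0],[0,0,0]],
    [1,[2.69,-0.93,0],[0,0,0]],
    [1,[2.69,-0.93,0],[0,0,0]],
    [1,[2.69,-0.93,0],[0,0,0]],
    [1,[2.69,-0.93,0],[0,0,0]],
    [1,[2.69,-0.93,0],[0,0,0]],
    [1,[2.69,-0.93,0],[0,0,0]],
    [1,[2.69,-0.93,0],[0,0,0]],
    [1,[2.69,-0.93,0],[0,0,0]],
    [1,[2.69,-0.93,0],[0,0,0]],
    [1,[2.69,-0.93,0],[0,0,0]],
    [1,[2.69,-0.93,0],[0,0,0]],
  ],
)

```text
clock: 29.23
eef_pos: [0.4252, 0.3152, 0.18]
tool_rot: [0.658, 0.753, -0.002, 0.002]
ft_force: [0.7, 0.2, 0.7]
grip_width: 0.0854
```

play_rows(
  moves=[
    [1,[0,0,3],[0,0,0]],
    [1,[0,0,3],[0,0,0]],
    [1,[0,0,0],[0,0,0]],
    [1,[0,0,0],[0,0,0]],
  ],
)

```text
clock: 29.57
eef_pos: [0.4248, 0.313, 0.1192]
tool_rot: [0.658, 0.753, -0.004, 0.001]
ft_force: [0.8, -0.0, 0.6]
grip_width: 0.0854
```

```bash
python3 - <<'E'
from h import *
fix(428,315,9,1.708)
p,d,W=wrist('w13');z=W[...,2]
H,S,V=cv2.split(cv2.cvtColor(p[:,:,::-1].copy(),cv2.COLOR_BGR2HSV))
t=W[(H>5)&(H<18)&(S>150)&(z<.02)&(z>0)]*1000;print(len(t),cv2.minEnclosingCircle(t[:,:2].astype(np.float32)))
circ(W,.03,.045,(.428,.316),.03)
E
```

```text
turn [-0.004  0.007 -0.003] shift cm [ 0.23  0.39 11.02] in goal axes [ 0.15  0.34 11.02] joints [ 0.64  0.37 -0.11  1.09 -0.    2.07] tcp [424.8 313.  119.2] w 0.0854 t 29.5667
5940 ((427.947265625, 314.69818115234375), 39.816097259521484)
circ 524 [428.3 315.1  34.1] ((428.4427795410156, 314.71942138671875), 9.928592681884766)
```

View pics/w13.png

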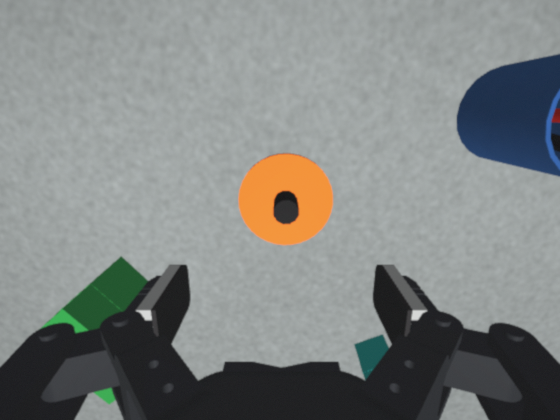

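The cover's knob is at (286,207), centred between the fingers. The green box, turquoise box and pen pot are clear. I'll descend.

play_rows(
  moves=[
    [1,[0.15,0.35,2],[-0.004,0.007,0]],
    [1,[0,0,2.5],[0,0,0]],
    [1,[0,0,2.5],[0,0,0]],
    [1,[0,0,2],[0,0,0]],
    [1,[0,0,1],[0,0,0]],
    [1,[0,0,0.4],[0,0,0]],
    [1,[0,0,0],[0,0,0]],
    [1,[0,0,0],[0,0,0]],
  ],
)

```text
clock: 30.28
eef_pos: [0.4323, 0.3175, 0.0193]
tool_rot: [0.658, 0.753, 0.005, 0.001]
ft_force: [0.8, -0.5, 0.1]
grip_width: 0.0852
```

```bash
python3 - <<'E'
from h import *
fix(428.2,314.8,10,1.708)
E
```

```text
turn [ 0.009 -0.005 -0.004] shift cm [-0.22 -0.45  0.92] in goal axes [-0.22 -0.44  0.93] joints [ 0.63  0.49 -0.23  0.84  0.    2.07] tcp [432.3 317.5  19.3] w 0.0852 t 30.2833
```

play_rows(
  moves=[
    [1,[-0.2,-0.4,0.5],[0.006,-0.005,0]],
    [1,[0,0,0.4],[0,0,0]],
    [1,[0,0,0],[0,0,0]],
    [1,[0,0,0],[0,0,0]],
  ],
)

```text
clock: 30.62
eef_pos: [0.4273, 0.3144, 0.0088]
tool_rot: [0.658, 0.753, -0.0, 0.001]
ft_force: [0.2, 0.4, 0.4]
grip_width: 0.0852
```

play_rows(
  moves=[
    [-1,[0,0.05,-0.2],[0,0,0]],
    [-1,[0,0,0],[0,0,0]],
    [-1,[0,0,0],[0,0,0]],
    [-1,[0,0,0],[0,0,0]],
    [-1,[0,0,0],[0,0,0]],
    [-1,[0,0,0],[0,0,0]],
    [-1,[0,0,0],[0,0,0]],
    [-1,[0,0,0],[0,0,0]],
    [-1,[0,0,0],[0,0,0]],
    [-1,[0,0,0],[0,0,0]],
  ],
)

```text
clock: 31.45
eef_pos: [0.4281, 0.3147, 0.011]
tool_rot: [0.658, 0.753, 0.0, 0.001]
ft_force: [-0.3, -0.2, 3.0]
grip_width: 0.0181
```

play_rows(
  moves=[
    [-1,[0,0,-2],[0,0,0]],
    [-1,[0,0,-4],[0,0,0]],
    [-1,[0,0,-4],[0,0,0]],
    [-1,[0,0,-4],[0,0,0]],
    [-1,[0,0,-3],[0,0,0]],
    [-1,[0,0,0],[0,0,0]],
    [-1,[0,0,0],[0,0,0]],
  ],
)

```text
clock: 32.03
eef_pos: [0.4288, 0.3154, 0.1827]
tool_rot: [0.658, 0.753, 0.002, 0.001]
ft_force: [0.6, -0.6, -1.1]
grip_width: 0.0179
```

```bash
python3 - <<'E'
from h import *
fix(594.7,-96.7,150,1.708)
p,d,W=wrist('w14');z=W[...,2];zt=bot.get_obs()['eef_pos']
H,S,V=cv2.split(cv2.cvtColor(p[:,:,::-1].copy(),cv2.COLOR_BGR2HSV))
t=W[(H>5)&(H<18)&(S>150)&(z>.08)]
if len(t):
    A=np.c_[t[:,:2]-t[:,:2].mean(0),np.ones(len(t))];s=np.linalg.lstsq(A,t[:,2],rcond=None)[0]
    print(len(t),'disc z',np.median(t[:,2])-zt[2],'slopes',s[:2],cv2.minEnclosingCircle(((t[:,:2]-zt[:2])*1000).astype(np.float32)))
E
```

```text
turn [ 0.005 -0.001 -0.003] shift cm [-43.06  10.93   3.27] in goal axes [-43.1   10.8    3.27] joints [ 0.63  0.33 -0.01  1.23 -0.    2.07] tcp [428.8 315.4 182.7] w 0.0179 t 32.0333
10731 disc z -0.00470323440829673 slopes [-0.00154002  0.06354606] ((-0.11416579782962799, 17.997798919677734), 56.454593658447266)
```

play_rows(
  moves=[
    [-1,[-3.08,0.78,0],[0,0,0]],
    [-1,[-3.08,0.78,0],[0,0,0]],
    [-1,[-3.08,0.78,0],[0,0,0]],
    [-1,[-3.08,0.78,0],[0,0,0]],
    [-1,[-3.08,0.78,0],[0,0,0]],
    [-1,[-3.08,0.78,0],[0,0,0]],
    [-1,[-3.08,0.78,0],[0,0,0]],
    [-1,[-3.08,0.78,0],[0,0,0]],
    [-1,[-3.08,0.78,0],[0,0,0]],
    [-1,[-3.08,0.78,0],[0,0,0]],
    [-1,[-3.08,0.78,0],[0,0,0]],
    [-1,[-3.08,0.78,0],[0,0,0]],
  ],
)

```text
clock: 33.08
eef_pos: [0.5684, -0.0406, 0.1782]
tool_rot: [0.658, 0.753, -0.002, -0.002]
ft_force: [0.7, 0.1, -0.8]
grip_width: 0.018
```

play_rows(
  moves=[
    [-1,[-3.08,0.78,0],[0,0,0]],
    [-1,[-3.08,0.78,0],[0,0,0]],
    [-1,[0,0,2],[0,0,0]],
    [-1,[0,0,2],[0,0,0]],
    [-1,[0,0,0],[0,0,0]],
    [-1,[0,0,0],[0,0,0]],
  ],
)

```text
clock: 33.58
eef_pos: [0.5908, -0.0979, 0.1377]
tool_rot: [0.658, 0.753, -0.002, -0.003]
ft_force: [-0.6, 0.4, 0.4]
grip_width: 0.018
```

```bash
python3 - <<'E'
from h import *
fix(594.7,-96.5,90,1.708)
p,d,W=wrist('w15')
save('scene','s15')
E
```

```text
turn [-0.007 -0.001 -0.004] shift cm [0.08 0.44 4.77] in goal axes [0.09 0.41 4.77] joints [-0.16  0.49  0.13  1.21 -0.    1.27] tcp [590.8 -97.9 137.7] w 0.018 t 33.5833
```

View pics/w15.png

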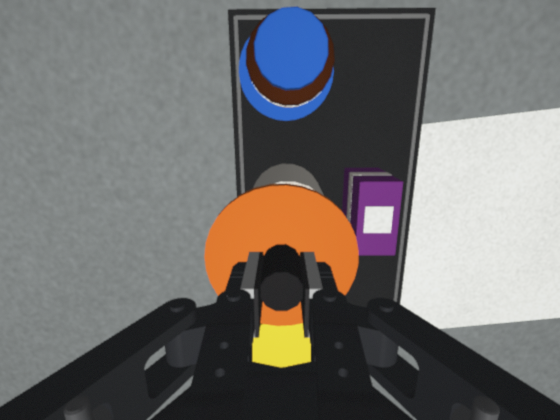

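The cover is level at (282,255), just over the beaker. I'll lower it.

play_rows(
  moves=[
    [-1,[0.1,0.4,1.5],[0,0,0]],
    [-1,[0,0,1.2],[0,0,0]],
    [-1,[0,0,0.8],[0,0,0]],
    [-1,[0,0,0.5],[0,0,0]],
    [-1,[0,0,0],[0,0,0]],
    [-1,[0,0,0],[0,0,0]],
  ],
)

```text
clock: 34.18
eef_pos: [0.5975, -0.0966, 0.1018]
tool_rot: [0.658, 0.753, 0.0, 0.001]
ft_force: [0.5, 0.2, -0.1]
grip_width: 0.018
```

```bash
python3 - <<'E'
from h import *
fix(594.7,-96.5,90,1.708)
E
```

```text
turn [ 0.001  0.001 -0.003] shift cm [ 0.04 -0.28  1.18] in goal axes [ 0.04 -0.28  1.18] joints [-0.16  0.53  0.08  1.13 -0.    1.28] tcp [597.5 -96.6 101.8] w 0.018 t 34.1833
```

play_rows(
  moves=[
    [-1,[0,-0.25,0.5],[0,0,0]],
    [-1,[0,0,0.45],[0,0,0]],
    [-1,[0,0,0],[0,0,0]],
    [-1,[0,0,0],[0,0,0]],
  ],
)

```text
clock: 34.52
eef_pos: [0.5945, -0.0971, 0.0916]
tool_rot: [0.658, 0.753, -0.0, 0.0]
ft_force: [-0.7, -0.4, -0.4]
grip_width: 0.0183
```

play_rows(
  moves=[
    [-1,[0,0,0.12],[0,0,0]],
    [-1,[0,0,0],[0,0,0]],
    [-1,[0,0,0],[0,0,0]],
  ],
)

```text
clock: 34.77
eef_pos: [0.5949, -0.0971, 0.0907]
tool_rot: [0.658, 0.753, -0.0, 0.001]
ft_force: [-0.6, 0.3, -0.1]
grip_width: 0.0183
```

play_rows(
  moves=[
    [-1,[0,0,0.1],[0,0,0]],
    [-1,[0,0,0],[0,0,0]],
    [-1,[0,0,0],[0,0,0]],
  ],
)

```text
clock: 35.02
eef_pos: [0.5951, -0.0971, 0.0901]
tool_rot: [0.658, 0.753, 0.0, 0.001]
ft_force: [0.4, -0.2, 2.2]
grip_width: 0.0182
```

Contact. I'll release.

play_rows(
  moves=[
    [-0.5,[0,0,0],[0,0,0]],
    [0,[0,0,0],[0,0,0]],
    [0.5,[0,0,0],[0,0,0]],
    [1,[0,0,0],[0,0,0]],
    [1,[0,0,0],[0,0,0]],
    [1,[0,0,0],[0,0,0]],
    [1,[0,0,-1.5],[0,0,0]],
    [1,[0,0,-3],[0,0,0]],
    [1,[0,0,-4],[0,0,0]],
    [1,[0,0,-3],[0,0,0]],
    [1,[0,0,0],[0,0,0]],
    [1,[0,0,0],[0,0,0]],
  ],
)

```text
clock: 36.02
eef_pos: [0.5964, -0.0972, 0.2074]
tool_rot: [0.658, 0.753, 0.001, 0.003]
ft_force: [-0.4, -0.5, -0.1]
grip_width: 0.0857
```

play_rows(
  moves=[
    [1,[0,-3,0],[0,0,0]],
    [1,[0,-3,0],[0,0,0]],
    [1,[0,-3,0],[0,0,0]],
    [1,[0,-3,0],[0,0,0]],
    [1,[0,-3,-1],[0,0,0]],
    [1,[0,-3,-1],[0,0,0]],
    [1,[0,0,0],[0,0,0]],
    [1,[0,0,0],[0,0,0]],
  ],
)

```text
clock: 36.68
eef_pos: [0.415, -0.121, 0.2241]
tool_rot: [0.659, 0.752, -0.0, 0.0]
ft_force: [0.1, -0.2, 0.3]
grip_width: 0.0856
```

```bash
python3 - <<'E'
from h import *
p,d=save('top','t16');W=world('top',d);z=W[...,2]
H,S,V=cv2.split(cv2.cvtColor(p[:,:,::-1].copy(),cv2.COLOR_BGR2HSV))
t=W[(H>5)&(H<18)&(S>150)&(z>.05)&(z<.12)]*1000;
if len(t):print('cover',len(t),t.mean(0),t[:,2].std(),cv2.minEnclosingCircle(t[:,:2].astype(np.float32)))
circ(W,.085,.11,(.581,.008),.04);circ(W,.065,.09,(.609,-.199),.045);circ(W,.1,.125,(.595,-.096),.025);circ(W,.05,.073,(.660,-.086),.045)
for n,m in (('blue',(H>95)&(H<125)&(S>150)&(z<.02)),('yel',(H>20)&(H<35)&(S>150)&(z<.02))):pass
k=(z>.05)&(z<.073)&(H>135)&(H<165)&(W[...,0]>.6);q=W[k]*1000
print('box',len(q),cv2.minAreaRect(q[:,:2].astype(np.float32)) if len(q) else '')
circ(W,.08,.1,(.6526,-.388),.035)
cv2.imwrite('pics/c16.png',cv2.resize(p[120:270,240:440,::-1],(800,600),interpolation=cv2.INTER_CUBIC))
print(bot.get_obs()['eef_pos'])
E
```

```text
cover 694 [ 599.33186494 -124.49210063   81.33577368] 8.53982501416906 ((608.7540283203125, -8.76348876953125), 400.7724609375)
circ 144 [580.8  10.7  97.8] ((581.6646728515625, 10.72800064086914), 19.862689971923828)
circ 324 [ 607.3 -196.1   77.3] ((607.7999267578125, -196.7407684326172), 30.309730529785156)
circ 42 [594.7 -93.  113.2] ((595.781494140625, -93.12210083007812), 9.9085693359375)
circ 200 [658.8 -85.3  63.8] ((660.4790649414062, -85.26614379882812), 30.77088165283203)
box 169 ((618.9117431640625, 155.94268798828125), (59.05772018432617, 545.161376953125), 6.391222953796387)
circ 157 [ 652.4 -387.6   89.8] ((652.8335571289062, -388.5365905761719), 20.271961212158203)
[ 0.41605189 -0.12091665  0.2238727 ]
```

View pics/c16.png

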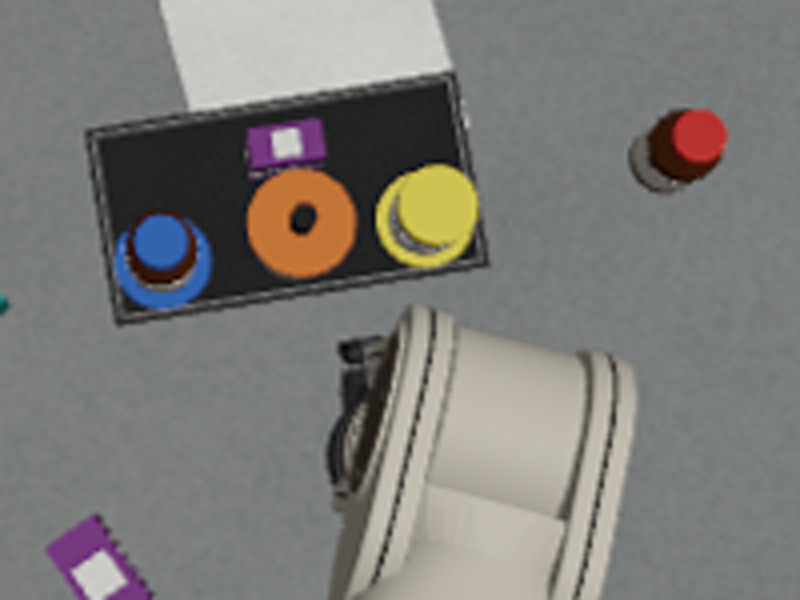

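All five look right: bottle (162,243), covered beaker (302,220), jar (437,203) and box (286,142) behind the beaker, with red cap unmoved. I'll do one flatness number for the cover, then hand in.

```bash
python3 - <<'E'
from h import *
p=cv2.imread('pics/t16.png');W=world('top',np.load('pics/t16.npy'));z=W[...,2]
H,S,V=cv2.split(cv2.cvtColor(p,cv2.COLOR_BGR2HSV))
t=W[(H>5)&(H<18)&(S>150)&(abs(z-.084)<.012)&(np.hypot(W[...,0]-.595,W[...,1]+.095)<.05)]
A=np.c_[t[:,:2]-t[:,:2].mean(0),np.ones(len(t))];print(np.linalg.lstsq(A,t[:,2],rcond=None)[0],cv2.minEnclosingCircle((t[:,:2]*1000).astype(np.float32)))
circ(W,.07,.1,(.5877,.4091),.045)
print(bot.job_done())
E
```

```text
[-0.0041938   0.00812357  0.084799  ] ((595.439208984375, -94.08501434326172), 40.13407897949219)
circ 195 [586.3 407.7  84.7] ((586.0602416992188, 409.8583984375), 37.10501480102539)
the job is handed in; nothing more can be done
None
```

The dosing station is set out and the job is handed in, at about 37 s of the 138 s allowed. No verdict comes back, so what follows rests on my own checks.

| Item | Where it stands | Last measurement |
|---|---|---|
| Blue-capped bottle | Blue coaster | About 1–3 mm off centre |
| White jar | Yellow coaster | About 2 mm off centre |
| Beaker | Middle of the row | About 2 mm off |
| Orange cover | On the beaker's rim | About 1–3 mm off centre, tilt under 0.01 rad |
| Purple box (the smaller one) | Upright behind the beaker | About 19 mm behind it, parallel to the row, wholly on the mat |

The red-capped bottle and the pen pot are where they were, to within camera error, nothing was knocked over, and the gripper is clear of everything.

- **Camera disagreement:** the top and wrist cameras differ by 2–3 mm sideways, which is still inside the tolerances.
- **Cut-short move:** one long move stopped early and left the tool tilted, because the last joint reached its limit. I straightened it above the jar without touching anything and took the jar next.
- **Bottle grasp:** gripping the bottle's cap showed about 17 N upward force before the lift. The bottle still stood upright when placed.
- **Last box check:** my final code measurement of the box failed because other purple pixels got into it. The box figures come from its top height, centre and the picture.
- **Pictures:** I viewed 15, one over the budget of 14.

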